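Turn the pattern board over and press it under the weight

ROBOT

A 7-joint arm with a two-finger parallel gripper is mounted at the origin on the work surface. World frame = base frame: x ahead of the robot, y to its left, z up, the work surface at z = 0. Lengths are in m, angles in rad, forces in N, time in s.
With the tool pointing down it reaches from about 0.425 to 0.875 m from the base axis. Payload 4.7 kg.
Tool frame: the origin (TCP) lies on the mounting face of the last link; the fingertips stand 182 mm ahead of it and the grasp point (between the pads) lies ahead of it (ctrl.grip_point_offset is the z of the grasp point in the tool frame, in m); z points along the fingers, y is the line along which they close (so a half turn about z gives the same grasp; the last joint's range is limited). The gripper opens to 87 mm and grips with 3 to 60 N. Pads are 19 mm wide; open, the fingers measure 117 mm over their backs; the gripper's body (75 mm by 190 mm) begins 51 mm behind the grasp point.
Start: joints at [-1.282, 0.321, -0.07, 1.45, 0.023, 1.371, -0.057], TCP at [0.176, 0.626, 0.405] pointing down, gripper open.
Joint ranges: [-2.86, 2.86], [-0.3, 2.09], [-1.38, 1.24], [0.06, 2.45], [-1.56, 4.7], [0.09, 2.05], [-2.69, 2.69]. Speed limits (rad/s): [2.57, 2.57, 3.14, 3.14, 3.14, 3.14, 3.14].

INTERFACE

Orientations are given as a rotation vector (axis times angle).
In Python, from bench import ctrl gives the robot as it stands.
- The arm moves only by the tool inch_along, called as name(argument=value, ...), one argument or row to a line, values as JSON. Schema: {"type":"object","properties":{"steps":{"type":"array","items":{"type":"array","items":{"type":"array","items":{"type":"number"},"minItems":5,"maxItems":5},"minItems":1,"maxItems":20},"minItems":1,"maxItems":1},"force":{"type":"number"},"only":{"type":"string"},"quiet":{"type":"boolean"},"lines":{"type":"string"}},"required":["steps"],"additionalProperties":false}. steps is a list that holds a single list of rows (three levels of brackets), with 1 to 20 rows, each of 5 numbers: dx, dy, dz in m, then a turn about the tool's z in rad, then the opening from 0.0 (shut) to 1.0 (fully open); each row is the pose to reach, as a shift and turn from the pose commanded when the call began, along the tool's axes at that moment; what a row does not reach only later rows make up. A row lasts 1/10 s, in which the tool goes at most 0.05 m and 0.15 rad, less where a joint would pass 70% of its speed; a pose out of reach is approached as far as the arm can. The fingers move at their own pace and stop on an object; force is the grip in N (left out, the last holds). Time passes only in rows, so rows that do not move let the fingers close. The tool returns the time, the measured TCP pose, the force, the opening and the grip force at its end. only (a regular expression) keeps the lines of the reply that match it, lines (a string "A,B") keeps lines A to B, and quiet returns only ok. Input that does not fit is refused with a message, and nothing moves.
- ctrl.get_state(): the state, without advancing time (a new reading comes with each control period).
- ctrl.get_image(name): name is "scene" or "top" or "wrist"; returns (picture, depth): 400x640x3 uint8, red, green, blue; 400x640 float32, m along the optical axis (not along the pixel's ray), 0 where there is no reading.
- ctrl.camera_model(name): a dict with "vertical_fov" (degrees; the focal length in pixels is half the picture's height over the tangent of half this angle, whatever the lens; pixels are square), "cx", "cy" (the principal point, pixels), "rvec" (rotation vector, rad) and "tvec" (3), from world to camera coordinates, as OpenCV has them; the wrist camera has in their place "hand_eye" (4x4, takes a point from camera to tool coordinates, whose origin is the TCP and whose axes are the flange's). Camera axes: x right, y down, z forward; pixel columns grow to the right and rows downward; lengths in m; the calibration is good to about 2 mm. A picture is of the moment at which its call begins: read the wrist's pose just before it. camera_model takes no time and is no camera call.
- ctrl.close_job(): hands the job in; it is judged then, once.
The state is a dict: "time": time; "joint_positions": joint angles; "qd": joint speeds; "joint_torque": joint torques, N m; "position": TCP position; "tool_rot": TCP orientation; "ft_force": force on the tool from outside, world axes, zero at the start; "torque": the same for the moment, N m; "grip_width": opening from 0.0 (shut) to 1.0 (fully open); "grip_force": force on a finger pad.
Only numpy, scipy, OpenCV 4.12 (cv2) and the standard library are available. Lean on these libraries where they do the work, as an engineer would, in place of code of your own. Each camera call takes 0.05 s, during which the arm holds its last target. There are 200 camera calls.

TASK

Turn the orange-faced pattern board over and lay it flat on the cork-topped pressing block, orange face down, centred, with its long sides along the block's long sides. Then stand the brass-knobbed weight upright in the middle of the board. Never let the board fall down onto the bench, and leave everything else where it stands.

Things in the scene. Friction and masses are not known exactly. Their poses are not given: they have to be found in the camera images.
- board: Rectangular board, 130 (its x) x 94 (its y) x 8 mm thick, about 0.1 kg, too wide to grip across. Orange upper face with two black lines along x, bare pale wood underside. Origin: centre of the bare face; z points from there through the orange face. Starts orange up, flat on the slab's top, whole and not overhanging, its x within 0.35 rad of the slab's +y.
- slab: Fixed dark wooden block with a green glass top, 240 (x) x 260 (y) x 70 mm high, vertical sides. Origin: centre of its underside, x away from the robot. It stands left (+y) or right of the middle of the bench, the pressing block on the other side; the bench between them is free beside its inner side, save one thing (can, jar or weight) nearer the robot.
- block: Fixed pressing block, pale wood with cork top, 56 (x) x 80 (y, long) x 55 mm high, smaller than the board, so the board overhangs it on every side. Origin at the centre of its underside on the bench, x away from the robot. Nothing stands within 50 mm of it.
- weight: Loose press weight, about 0.4 to 0.6 kg: dark steel disc 50 mm across and 24 mm high, thin neck, brass knob 28 mm across from 34 to 58 mm height. Origin at the centre of its underside, z up.
- can: Bystander: closed brown can with a pale lid, 60 mm across, 85 mm high, on the bench; origin at the centre of its underside.
- jar: Bystander: amber jar with black cap, 56 mm across, 75 mm high, on the bench; origin at the centre of its underside.
- tin: Bystander: small steel tack tin with brass lid, 33 mm across, 30 mm high, on the slab beyond the board (slab +x side); origin at the centre of its underside.
- spool: Bystander: blue spool, 32 mm across, 36 mm high, on the slab on the robot's side of the board; origin at the centre of its underside.
- hammer: Bystander: hammer lying at the far side of the bench; origin under its middle.
- awl: Bystander: screwdriver-like awl, 160 mm long, lying at the left of the bench; origin under its middle.
- lid: Bystander: round tin lid, 64 mm across, 9 mm high, lying at the right of the bench; origin at the centre of its underside.
Things that resemble listed ones, but are neither listed nor needed, are in the scene too. What is shaped like the board but pink is not meant. Leave any blue look-alike of the weight alone.

How it is judged:
On the way:
1. the board lies turned over, flat and at rest on the pressing block (angle between board's own z axis and vertical above 3.04 rad and horizontal distance between board and block below 0.02 m and angle between the x axis of board and the y axis of block, either way round below 0.2 rad and z of board in the frame of block below 0.068 m and linear speed of board below 0.02 m/s), for 0.2 s.
At the end, for the whole second after the job is handed in: The board lies orange face down (within 0.1 rad of flat) at rest on the pressing block, its centre within 20 mm of the block's centre and its long sides within 0.2 rad of the block's; the weight stands upright at rest on the board, its centre within 20 mm of the board's (all of step 1 and horizontal distance between weight and board below 0.02 m and angle between weight's own z axis and vertical below 0.08 rad and z of weight in the frame of block between 0.058 and 0.068 m and linear speed of weight below 0.02 m/s); the robot touches nothing.
It fails at once if the board falls down towards the bench (height (world z) of board below 0.035 m).
It fails at once if a bystander is shifted by more than 25 mm (distance of any of can, jar, tin, spool, hammer, awl, lid from where it was at the start of the episode above 0.025 m).
It also fails if it takes over 67 s, if anything falls off the work surface, if the arm or the gripper's body presses on something with over 40 N, if the wrist force passes 120 N, or if a joint passes its speed limit or range.

## Working session

There is one attempt and no reset: what is moved stays moved. The work goes in short steps, Python scripts to look and compute and a tool call to move; the robot and the scene stay as the last step left them, time stands still between calls to the robot, and variables do not carry over. Pictures are saved under pics/ and viewed, at most 13 in all, crops included, and the job is handed in when it is done.

```bash
mkdir -p pics
```

Create h.py:
```python
import numpy as np, cv2
from bench import ctrl
from scipy.spatial.transform import Rotation as R
def cam(n):
    m=ctrl.camera_model(n); f=200/np.tan(np.radians(m["vertical_fov"])/2)
    if "rvec" in m:
        r=R.from_rotvec(np.ravel(m["rvec"])).as_matrix(); t=np.ravel(m["tvec"]); return f,m["cx"],m["cy"],r.T,-r.T@t
    s=ctrl.get_state(); H=np.array(m["hand_eye"]); Rt=R.from_rotvec(s["tool_rot"]).as_matrix()
    return f,m["cx"],m["cy"],Rt@H[:3,:3],Rt@H[:3,3]+np.array(s["position"])
def ray(c,uv,z):
    f,cx,cy,Rw,o=c; uv=np.atleast_2d(uv).astype(float)
    d=np.c_[(uv[:,0]-cx)/f,(uv[:,1]-cy)/f,np.ones(len(uv))]@Rw.T
    return o+d*((z-o[2])/d[:,2])[:,None]
def cloud(c,D):
    f,cx,cy,Rw,o=c; v,u=np.mgrid[:D.shape[0],:D.shape[1]]
    P=np.stack([(u-cx)/f*D,(v-cy)/f*D,D],-1)@Rw.T+o; P[D<=0]=np.nan; return P
def mask(im,lo,hi): return cv2.inRange(cv2.cvtColor(im,cv2.COLOR_RGB2HSV),np.array(lo),np.array(hi))
def blobs(m,amin=60):
    n,l,s,c=cv2.connectedComponentsWithStats(m); return [(l==i,s[i,4],c[i]) for i in range(1,n) if s[i,4]>=amin]
def shot(n,name):
    c=cam(n); im,D=ctrl.get_image(n); cv2.imwrite(f"pics/{name}.png",im[...,::-1]); np.savez(f"pics/{name}.npz",im=im,D=D); return c,im,D
```

Run:
```python
from h import *
for n in("top","scene"):
    c,im,D=shot(n,n+"0"); print(n,np.round(c[4],3),np.round(c[3][:,2],2),c[0])
s=ctrl.get_state(); print(s["time"],s["position"],s["tool_rot"],ctrl.grip_point_offset)
print(R.from_rotvec(s["tool_rot"]).as_matrix().round(3)); print(np.round(ctrl.camera_model("wrist")["hand_eye"],3))
```

```text
top [0.347 0.021 1.477] [ 0.14  0.   -0.99] 433.87642751322363
scene [1.31  0.56  1.057] [-0.56 -0.42 -0.72] 517.8452208553975
0.1 [0.17633024 0.62543535 0.40378662] [-4.30154124e-01 -3.11189868e+00  2.67006382e-03] 0.1635
[[-0.963  0.271 -0.   ]
 [ 0.271  0.963 -0.002]
 [-0.    -0.002 -1.   ]]
[[-0.001 -0.964 -0.267  0.073]
 [ 1.    -0.001 -0.    -0.   ]
 [-0.    -0.267  0.964  0.02 ]
 [ 0.     0.     0.     1.   ]]
```

View pics/top0.png

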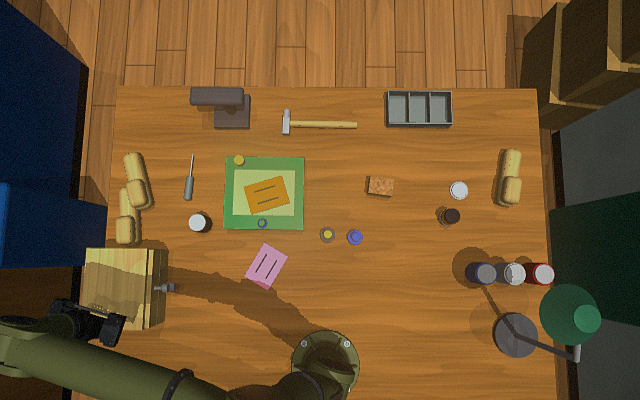

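View pics/scene0.png

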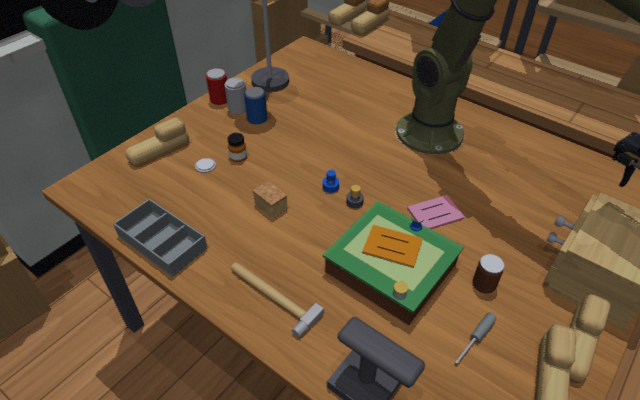

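Top view: the slab is at (264,192), left. Candidates for the board are orange (267,194) and pink (266,266); the orange one on the slab fits. Candidates for the weight are brass-knobbed (327,235) and blue (355,237); the brass one fits. The cork block is at (380,186), and the spool (262,223) and tin (238,159) stand on the slab.

Run:
```python
from h import *
c=cam("top"); z=np.load("pics/top0.npz"); im,D=z["im"],z["D"]; P=cloud(c,D)
hsv=cv2.cvtColor(im,cv2.COLOR_RGB2HSV)
print([ (n,im[y,x],hsv[y,x],P[y,x].round(3)) for n,x,y in [("or",254,205),("knob",327,234),("cork",380,182),("green",230,200),("spool",262,223),("tin",238,159),("pale",290,210)]])
orange=mask(im,(10,170,120),(22,255,255)); 
box=np.zeros_like(orange); box[170:220,238:296]=255
for m,a,cc in blobs(orange&box):
    r=cv2.minAreaRect(np.argwhere(m)[:,::-1].astype(np.float32)); q=ray(c,cv2.boxPoints(r),.078)
    print("board",a,q[:,:2].round(4).tolist(),ray(c,r[0],.078).round(4))
# slab: points at z .06-.075
def rect(zlo,zhi,x0,x1,y0,y1,zz):
    m=((P[...,2]>zlo)&(P[...,2]<zhi)); k=np.zeros_like(m); k[y0:y1,x0:x1]=1; m&=k
    b=max(blobs(m.astype(np.uint8)*255),key=lambda t:t[1])
    r=cv2.minAreaRect(np.argwhere(b[0])[:,::-1].astype(np.float32)); print(b[1],np.median(P[b[0]][:,2]).round(4),r,ray(c,r[0],zz).round(4),"\n",ray(c,cv2.boxPoints(r),zz)[:,:2].round(4).tolist())
rect(.055,.09,215,312,148,236,.07)
rect(.04,.07,360,402,168,204,.055)
rect(.04,.075,316,341,222,246,.058)
rect(.04,.075,343,368,222,250,.058)
for n,x0,x1,y0,y1 in (("spool",250,275,212,234),("tin",230,248,150,168)):
    k=np.zeros(D.shape,bool);k[y0:y1,x0:x1]=1;m=k&(P[...,2]>.09); print(n,np.nanmedian(P[m],0).round(3))
cv2.imwrite("pics/crop.png",cv2.resize(im[145:275,210:410,::-1],None,fx=4,fy=4,interpolation=2))
```

```text
[('or', array([186, 131,  32], dtype=uint8), array([ 19, 211, 186], dtype=uint8), array([0.512, 0.234, 0.08 ])), ('knob', array([186, 182,  71], dtype=uint8), array([ 29, 158, 186], dtype=uint8), array([ 0.421, -0.004,  0.06 ])), ('cork', array([181, 128,  72], dtype=uint8), array([ 15, 154, 181], dtype=uint8), array([ 0.595, -0.179,  0.054])), ('green', array([ 86, 143,  73], dtype=uint8), array([ 54, 125, 143], dtype=uint8), array([0.529, 0.314, 0.069])), ('spool', array([103, 154,  89], dtype=uint8), array([ 54, 108, 154], dtype=uint8), array([0.454, 0.208, 0.071])), ('tin', array([180, 165,  63], dtype=uint8), array([ 26, 166, 180], dtype=uint8), array([0.66 , 0.288, 0.096])), ('pale', array([176, 182, 118], dtype=uint8), array([ 33,  90, 182], dtype=uint8), array([0.498, 0.118, 0.066]))]
board 1061 [[0.573, 0.2723], [0.612, 0.1481], [0.5225, 0.1199], [0.4842, 0.2432]] [[0.5477 0.1959 0.078 ]]
5649 0.0707 ((263.3717956542969, 192.65357971191406), (79.83683776855469, 72.65089416503906), 1.1934894323349) [[0.5539 0.2057 0.07  ]] 
 [[0.4368, 0.3346], [0.6776, 0.3387], [0.6738, 0.0738], [0.4331, 0.0759]]
420 0.0545 ((380.6999816894531, 186.0999755859375), (24.607318878173828, 17.253406524658203), 8.130102157592773) [[ 0.5807 -0.1813  0.055 ]] 
 [[0.5576, -0.1366], [0.6152, -0.1452], [0.604, -0.2262], [0.5465, -0.2171]]Traceback (most recent call last):
  File "<stdin>", line 17, in <module>
  File "<stdin>", line 13, in rect
ValueError: max() iterable argument is empty
```

Run:
```python
from h import *
c=cam("top"); z=np.load("pics/top0.npz"); im,D=z["im"],z["D"]; P=cloud(c,D)
for x0,x1 in((316,341),(343,368)):
    k=np.zeros(D.shape,bool);k[222:250,x0:x1]=1;m=k&(P[...,2]>.045); print(m.sum(),np.argwhere(m).mean(0)[::-1],ray(c,np.argwhere(m).mean(0)[::-1],.058).round(4))
cv2.imwrite("pics/crop.png",cv2.resize(im[145:275,210:410,::-1],None,fx=4,fy=4,interpolation=2))
```

```text
57 [327.47368421 234.07017544] [[ 0.4205 -0.0052  0.058 ]]
55 [355.58181818 236.56363636] [[ 0.413  -0.0968  0.058 ]]
```

inch_along(
  steps=[
    [[-0.444,-0.2025,0.05,1.297,0.57],[-0.444,-0.2025,0.05,1.297,0.57],[-0.444,-0.2025,0.05,1.297,0.57],[-0.444,-0.2025,0.05,1.297,0.57],[-0.444,-0.2025,0.05,1.297,0.57],[-0.444,-0.2025,0.05,1.297,0.57],[-0.444,-0.2025,0.05,1.297,0.57],[-0.444,-0.2025,0.05,1.297,0.57],[-0.444,-0.2025,0.05,1.297,0.57],[-0.444,-0.2025,0.05,1.297,0.57],[-0.444,-0.2025,0.05,1.297,0.57],[-0.444,-0.2025,0.05,1.297,0.57],[-0.444,-0.2025,0.05,1.297,0.57]],
  ],
  force=10,
)

```text
time: 1.4
position: [0.5478, 0.3116, 0.3544]
tool_rot: [-2.219, -2.222, 0.001]
ft_force: [0.1, 0.3, 0.1]
grip_width: 0.567
grip_force: 0.0
```

View pics/crop.png

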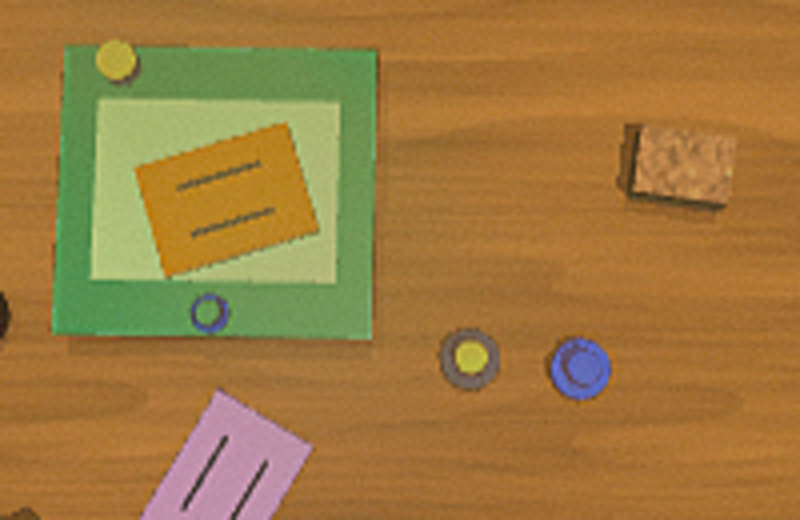

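The crop confirms it: the orange two-lined board on the glass at crop (227,200), and the brass-knobbed grey weight at (470,357) with the blue look-alike at (580,365). Next I lower the gripper behind the board and push.

inch_along(
  steps=[
    [[0,0,0.04,0,0.57],[0,0,0.08,0,0.57],[0,0,0.098,0,0.57],[-0.02,0,0.098,0,0.57],[-0.032,0,0.098,0,0.57],[-0.044,0,0.098,0,0.57],[-0.056,0,0.098,0,0.57],[-0.068,0,0.098,0,0.57],[-0.08,0,0.098,0,0.57],[-0.09,0,0.098,0,0.57],[-0.1,0,0.098,0,0.57],[-0.11,0,0.098,0,0.57],[-0.12,0,0.098,0,0.57],[-0.12,0,0.098,0,0.57]],
  ],
)

```text
time: 2.8
position: [0.5488, 0.1881, 0.2567]
tool_rot: [2.225, 2.217, -0.002]
ft_force: [1.2, 0.1, 0.3]
grip_width: 0.572
grip_force: 0.0
```

Create b.py:
```python
from h import *
import sys
c,im,D=shot("top",sys.argv[1])
o=mask(im,(10,170,110),(24,255,255)); b=np.zeros_like(o); b[165:235,230:345]=255
P=cloud(c,D)
m=(o&b)>0; m&=(P[...,2]>.05)
print(m.sum(), [ (a,q.round()) for _,a,q in blobs(m.astype(np.uint8)*255,20)])
r=cv2.minAreaRect(np.argwhere(m)[:,::-1].astype(np.float32)); print(ray(c,cv2.boxPoints(r),.078)[:,:2].round(4).tolist(),ray(c,r[0],.078).round(4))
cv2.imwrite("pics/%sc.png"%sys.argv[1],cv2.resize(im[145:245,215:415,::-1],None,fx=4,fy=4,interpolation=2))
```

```bash
python3 b.py t1
```

```text
967 [(np.int32(967), array([294., 200.]))]
[[0.575, 0.164], [0.5758, 0.0464], [0.4839, 0.0455], [0.4832, 0.1621]] [[0.5292 0.1045 0.078 ]]
```

View pics/t1c.png

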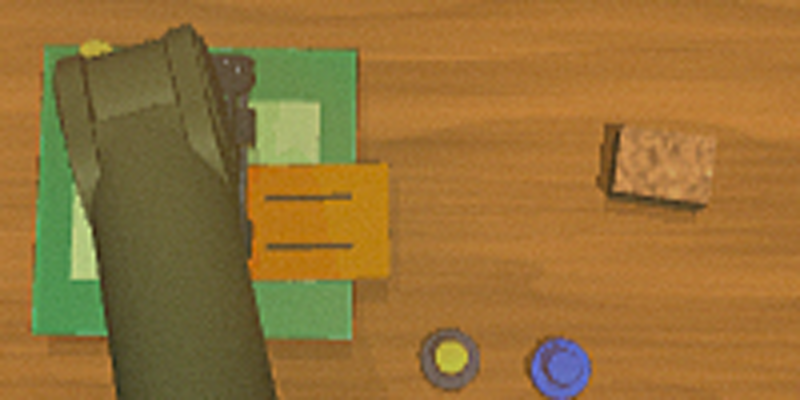

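inch_along(
  steps=[
    [[0.008,0,0,0,0.57],[0.008,-0.019,0,0,0.57],[0,-0.019,0,0,0.57],[-0.008,-0.019,0,0,0.57],[-0.016,-0.019,0,0,0.57],[-0.022,-0.019,0,0,0.57],[-0.026,-0.019,0,0,0.57],[-0.026,-0.019,0,0,0.57]],
  ],
)

```text
time: 3.65
position: [0.53, 0.1632, 0.2568]
tool_rot: [2.224, 2.218, 0.0]
ft_force: [0.1, 0.7, -0.7]
grip_width: 0.568
grip_force: 0.0
```

```bash
python3 b.py t2
```

```text
957 [(np.int32(955), array([302., 200.]))]
[[0.4284, 0.1352], [0.5751, 0.1378], [0.5762, -0.0124], [0.4294, -0.0129]] [[0.5017 0.0619 0.078 ]]
```

inch_along(
  steps=[
    [[0.02,-0.02,0,0,0.57],[0.02,-0.02,-0.05,0,0.57],[0.02,-0.02,-0.1,0,0.57],[0.02,-0.02,-0.13,0,0.57],[0.02,-0.02,-0.13,0,0.57]],
  ],
)

```text
time: 4.2
position: [0.5111, 0.1849, 0.3923]
tool_rot: [2.22, 2.219, 0.015]
ft_force: [-0.3, -0.4, -1.1]
grip_width: 0.569
grip_force: 0.0
```

Run:
```python
from h import *
c,im,D=shot("wrist","w1"); P=cloud(c,D); 
for n,lo,hi in(("board",.0745,.09),):
    m=(P[...,2]>lo)&(P[...,2]<hi)&(mask(im,(5,120,60),(25,255,255))>0)
    b=max(blobs(m.astype(np.uint8)*255),key=lambda t:t[1]); r=cv2.minAreaRect(np.argwhere(b[0])[:,::-1].astype(np.float32)); print(n,ray(c,cv2.boxPoints(r),.078)[:,:2].round(4).tolist(),np.median(P[b[0]][:,2]))
```

```text
board [[0.4839, 0.1526], [0.5758, 0.1522], [0.5779, 0.1116], [0.4829, 0.1122]] 0.07843152955306076
```

View pics/w1.png

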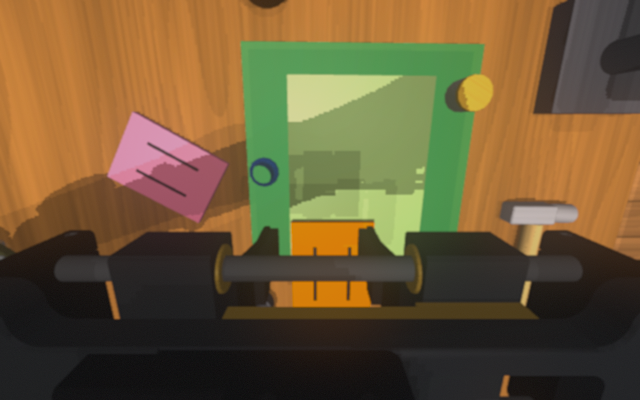

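The wrist view shows the board's back edge at row ~222, square to the fingers, with the slab's outer edge at row ~43. One more small push will finish the overhang.

inch_along(
  steps=[
    [[0,0.02,0.05,0,0.57],[0,0.02,0.1,0,0.57],[0,0.02,0.13,0,0.57],[-0.02,0.02,0.13,0,0.57],[-0.036,0.02,0.13,0,0.57],[-0.044,0.02,0.13,0,0.57],[-0.05,0.02,0.13,0,0.57],[-0.05,0.02,0.13,0,0.57],[-0.02,0.02,0.13,0,0.57],[-0.02,0.02,0.05,0,0.57],[0,0.02,0,0,0.57],[0,0.02,0,0,0.57]],
  ],
)

```text
time: 5.45
position: [0.5299, 0.1857, 0.3904]
tool_rot: [2.22, 2.221, 0.007]
ft_force: [0.5, 0.2, -0.3]
grip_width: 0.569
grip_force: 0.0
```

Run:
```python
from h import *
z=np.load("pics/w1.npz")
c,im,D=shot("wrist","w2"); P=cloud(c,D); 
m=(P[...,2]>.0745)&(P[...,2]<.09)&(mask(im,(5,120,60),(25,255,255))>0)
b=max(blobs(m.astype(np.uint8)*255),key=lambda t:t[1]); r=cv2.minAreaRect(np.argwhere(b[0])[:,::-1].astype(np.float32)); print(ray(c,cv2.boxPoints(r),.078)[:,:2].round(4).tolist())
g=(P[...,2]>.062)&(P[...,2]<.075)
for u in (260,360,440):
    v=np.argwhere(g[:,u])[:3,0]; print(u,v,ray(c,(u,v[0]-.5),.07).round(4))
s=ctrl.get_state(); print(s["position"],R.from_rotvec(s["tool_rot"]).as_matrix().round(3).tolist(),s["joint_positions"])
```

```text
[[0.4837, 0.071], [0.4838, 0.0728], [0.5777, 0.071], [0.5778, 0.0692]]
260 [41 42 43] [[0.4754 0.3352 0.07  ]]
360 [42 43 44] [[0.5722 0.3344 0.07  ]]
440 [44 45 46] [[0.65   0.3327 0.07  ]]
[0.53082662 0.18744081 0.39523077] [[-0.002, 1.0, 0.01], [1.0, 0.002, 0.007], [0.007, 0.01, -1.0]] [-0.74419091  0.13664847  0.39489038  1.7046714  -0.05741618  1.29918299
 -0.33570363]
```

Run:
```python
from h import *
s=ctrl.get_state(); print(s["position"])
c,im,D=shot("wrist","w3"); P=cloud(c,D); 
m=(P[...,2]>.0745)&(P[...,2]<.09)&(mask(im,(5,120,60),(25,255,255))>0)&(P[...,1]>.02)
for b in blobs(m.astype(np.uint8)*255): print(b[1],b[2])
for u in (295,305,328,340,360):
    v=np.argwhere(m[:,u])[:,0]; print(u,v[:1],ray(c,(u,v[0]-.5),.078).round(4))
s=ctrl.get_state(); print(s["position"])
```

```text
[0.53082662 0.18744081 0.39523077]
115 [318.87826087 286.30434783]
295 [286] [[0.5068 0.0724 0.078 ]]
305 [286] [[0.5189 0.0723 0.078 ]]
328 [286] [[0.5466 0.0722 0.078 ]]
340 [286] [[0.5611 0.0721 0.078 ]]Traceback (most recent call last):
  File "<stdin>", line 7, in <module>
IndexError: index 0 is out of bounds for axis 0 with size 0
```

View pics/w3.png

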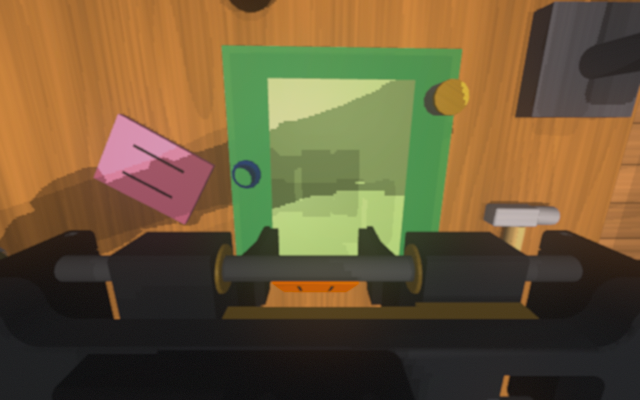

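```bash
python3 b.py t3
```

Run:
```python
from h import *
c=cam("wrist"); z=np.load("pics/w3.npz"); P=cloud(c,z["D"]); 
m=(mask(z["im"],(5,170,60),(25,255,255))>0)
for v in range(215,310,8):
    print(v,P[v,310].round(3),z["im"][v,310])
```

```text
420 [(np.int32(418), array([303., 200.]))]
[[0.5629, 0.131], [0.5949, 0.0589], [0.4294, -0.0129], [0.3984, 0.0583]] [[0.4957 0.0586 0.078 ]]
215 [0.523 0.157 0.066] [167 190 116]
223 [0.523 0.147 0.066] [185 210 128]
231 [0.523 0.136 0.064] [183 209 126]
239 [0.523 0.127 0.065] [181 207 125]
247 [0.522 0.116 0.065] [179 205 123]
255 [0.528 0.218 0.289] [120 136  84]
263 [0.528 0.217 0.293] [73 74 62]
271 [0.528 0.216 0.296] [76 75 65]
279 [0.528 0.213 0.296] [67 64 54]
287 [0.522 0.065 0.069] [194  93  10]
295 [ 0.52   0.004 -0.004] [189 125  61]
303 [ 0.52  -0.01  -0.004] [190 125  58]
```

Run:
```python
from h import *
c,im,D=shot("scene","s3"); 
a=cv2.resize(im[140:310,230:510,::-1],None,fx=2.8,fy=2.8,interpolation=2)[:,:784]
t=cv2.imread("pics/t3c.png")[:, :]; t=cv2.resize(t[60:300,120:520],None,fx=.45,fy=.45); 
a[:t.shape[0],:t.shape[1]]=t
cv2.imwrite("pics/s3c.png",a)
P=cloud(c,D); m=mask(im,(8,190,90),(20,255,255)); 
for b,n,q in blobs(m,60): print(n,q,np.nanmin(P[b],0).round(3),np.nanmax(P[b],0).round(3),np.nanmean(P[b],0).round(3))
m=(P[...,1]>.02)&(P[...,1]<.13)&(P[...,0]>.47)&(P[...,0]<.59)&(P[...,2]>.02)&(P[...,2]<.2)&(mask(im,(5,120,60),(25,255,255))>0)
Q=P[m]; print(len(Q)); 
for y in np.arange(.02,.13,.01):
    k=(abs(Q[:,1]-y)<.005); print(y.round(3),k.sum(),np.nanmedian(Q[k],0).round(3) if k.sum() else '')
```

```text
293 [350.3003413  220.49146758] [0.485 0.016 0.006] [0.581 0.096 0.112] [0.539 0.061 0.066]
335
0.02 0 
0.03 32 [0.546 0.031 0.027]
0.04 43 [0.537 0.04  0.038]
0.05 33 [0.555 0.05  0.051]
0.06 46 [0.544 0.06  0.065]
0.07 42 [0.537 0.07  0.078]
0.08 37 [0.553 0.08  0.092]
0.09 67 [0.538 0.092 0.105]
0.1 35 [0.529 0.096 0.107]
0.11 0 
0.12 0
```

View pics/s3c.png

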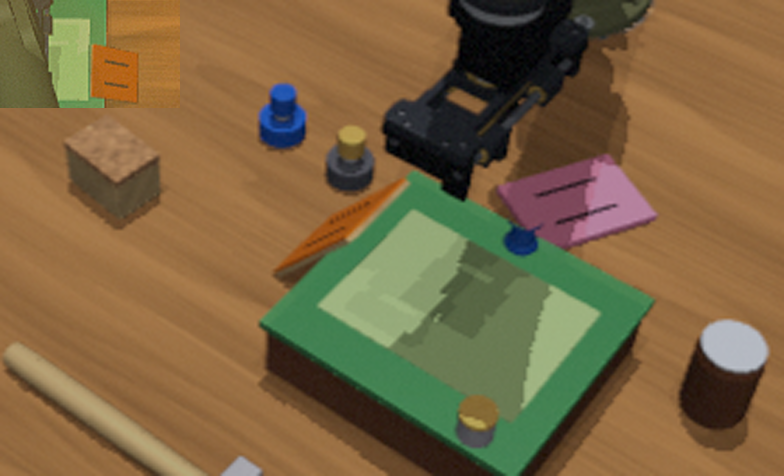

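The board has tipped further than I meant, and it now leans orange-side-out on the slab's inner edge. It spans scene crop (275,272) to (410,180), tilted about 52° with its lower edge on the bench. That pose can be straddled with the fingers, so I fit its plane for the grasp.

Run:
```python
from h import *
c=cam("scene"); z=np.load("pics/s3.npz"); im,D=z["im"],z["D"]; P=cloud(c,D)
m=(P[...,1]>.005)&(P[...,1]<.12)&(P[...,0]>.47)&(P[...,0]<.60)&(P[...,2]>.015)&(P[...,2]<.2)&(mask(im,(5,120,60),(25,255,255))>0)
m=cv2.erode(m.astype(np.uint8),np.ones((3,3)))>0
Q=P[m]; 
for _ in range(3):
    q=Q.mean(0); n=np.linalg.svd(Q-q)[2][2]; n*=np.sign(n[2]); e=(Q-q)@n; Q=Q[abs(e)<.006]
print(len(Q),n.round(3),q.round(4),"tilt",np.degrees(np.arccos(n[2])),"yaw",np.arctan2(n[0],-n[1]))
o=mask(im,(8,190,90),(20,255,255)); b=max(blobs(o),key=lambda t:t[1])[0]
f,cx,cy,Rw,t=c; v=np.argwhere(b)[:,::-1].astype(float); d=np.c_[(v-[cx,cy])/f,np.ones(len(v))]@Rw.T
X=t+d*((q-t)@n/(d@n))[:,None]
ux=np.cross(n,[0,0,1]); ux/=np.linalg.norm(ux); uy=np.cross(ux,n); uy*=np.sign(uy[2])
pr=np.c_[(X-q)@ux,(X-q)@uy].astype(np.float32); r=cv2.minAreaRect(pr); print(r, [ (q+a*ux+bb*uy).round(3).tolist() for a,bb in cv2.boxPoints(r)], (q+r[0][0]*ux+r[0][1]*uy).round(4))
```

```text
196 [-0.006 -0.795  0.607] [0.5418 0.0672 0.075 ] tilt 52.64921421511965 yaw -0.0071238418711201765
((0.002994585782289505, -0.01540413498878479), (0.12835952639579773, 0.10178104043006897), 87.75933837890625) [[0.592, 0.02, 0.013], [0.49, 0.018, 0.01], [0.486, 0.096, 0.112], [0.587, 0.098, 0.115]] [0.5388 0.0579 0.0628]
```

inch_along(
  steps=[
    [[-0.04,0.007,0,-0.15,1],[-0.08,0.007,0,-0.3,1],[-0.109,0.007,0,-0.45,1],[-0.109,0.007,0,-0.6,1],[-0.109,0.007,0,-0.75,1],[-0.109,0.007,0,-0.9,1],[-0.109,0.007,0,-1.05,1],[-0.109,0.007,0,-1.2,1],[-0.109,0.007,0,-1.35,1],[-0.109,0.007,0,-1.5,1],[-0.109,0.007,0,-1.57,1],[-0.109,0.007,0,-1.57,1]],
  ],
)

```text
time: 6.85
position: [0.536, 0.0751, 0.3849]
tool_rot: [-0.003, -3.138, 0.002]
ft_force: [-0.3, -0.1, 0.1]
grip_width: 0.996
grip_force: 0.0
```

Run:
```python
from h import *
s=ctrl.get_state(); print(s["position"],R.from_rotvec(s["tool_rot"]).as_matrix().round(3).tolist(),s["joint_positions"].round(2),s["grip_width"])
```

```text
[0.53599057 0.07505982 0.3848538 ] [[-1.0, 0.002, -0.003], [0.002, 1.0, -0.001], [0.003, -0.001, -1.0]] [-0.55  0.1   0.39  1.76 -0.04  1.29  1.42] 0.9964364237917478
```

inch_along(
  steps=[
    [[0,0.003,0.05,0,1],[0,0.003,0.09,0,1],[0,0.003,0.115,0,1],[0,0.003,0.126,0,1],[0,0.003,0.126,0,1]],
  ],
  force=10,
)

```text
time: 7.35
position: [0.5357, 0.078, 0.2588]
tool_rot: [-0.005, -3.138, 0.002]
ft_force: [0.7, 0.2, -0.4]
grip_width: 0.996
grip_force: 0.0
```

inch_along(
  steps=[
    [[0,-0.004,0,0,0.8],[0,-0.008,0,0,0.65],[0,-0.014,0,0,0.5],[0,-0.020,0,0,0.38],[0,-0.025,0,0,0.28],[0,-0.03,0,0,0.2],[0,-0.03,0,0,0.12],[0,-0.03,0,0,0],[0,-0.03,0,0,0],[0,-0.03,0,0,0]],
  ],
)

```text
time: 8.35
position: [0.5366, 0.0479, 0.261]
tool_rot: [0.002, 3.141, -0.002]
ft_force: [-1.2, -3.0, 4.1]
grip_width: 0.233
grip_force: 9.2
```

inch_along(
  steps=[
    [[0,0,-0.01,0,0],[0,0,-0.02,0,0],[0,0,-0.02,0,0],[0,0,-0.02,0,0]],
  ],
  force=25,
)

```text
time: 8.75
position: [0.5366, 0.0486, 0.2812]
tool_rot: [0.002, 3.141, 0.001]
ft_force: [-0.7, 0.2, -1.2]
grip_width: 0.088
grip_force: 25.0
```

Run:
```python
from h import *
c,im,D=shot("scene","s4"); P=cloud(c,D)
cv2.imwrite("pics/s4c.png",cv2.resize(im[120:290,240:460,::-1],None,fx=3.5,fy=3.5,interpolation=2))
m=(P[...,1]>-.05)&(P[...,1]<.12)&(P[...,0]>.47)&(P[...,0]<.60)&(P[...,2]>.012)&(P[...,2]<.2)&(mask(im,(5,150,60),(22,255,255))>0)
Q=P[m]
for z in np.arange(.01,.16,.01):
    k=abs(Q[:,2]-z)<.005; print(z.round(3),k.sum(),np.median(Q[k],0).round(3) if k.sum() else '')
```

```text
0.01 0 
0.02 2 [0.578 0.045 0.018]
0.03 3 [0.579 0.046 0.03 ]
0.04 2 [0.578 0.045 0.04 ]
0.05 3 [0.581 0.046 0.047]
0.06 2 [0.58  0.045 0.06 ]
0.07 5 [0.58  0.047 0.071]
0.08 6 [0.579 0.046 0.081]
0.09 5 [0.579 0.044 0.089]
0.1 3 [0.578 0.046 0.099]
0.11 3 [0.581 0.047 0.113]
0.12 3 [0.579 0.045 0.12 ]
0.13 3 [0.579 0.045 0.131]
0.14 19 [0.563 0.045 0.14 ]
0.15 1 [0.551 0.033 0.151]
```

View pics/s4c.png

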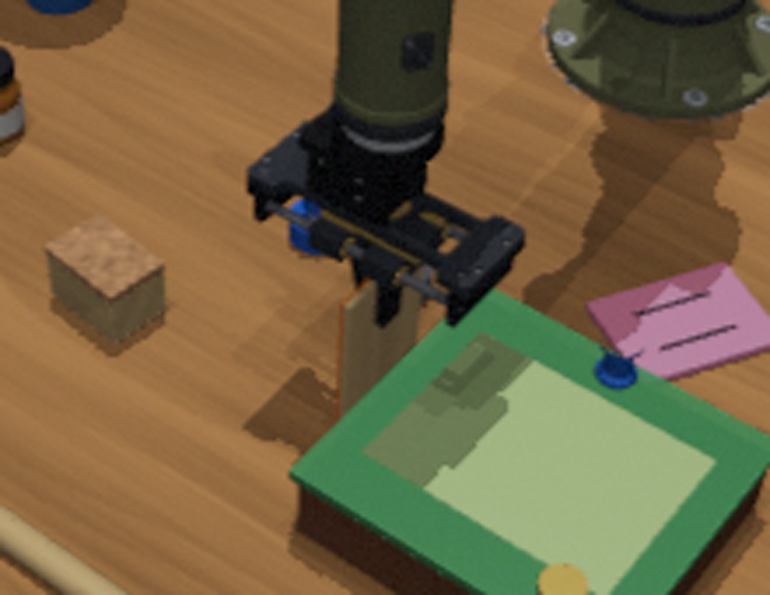

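The board is held vertical between the pads, visible edge-on at crop (375,350), with its orange face toward the block. I lift it and refine the block's pose.

inch_along(
  steps=[
    [[0,0,-0.04,0,0],[0,0,-0.08,0,0],[0,0,-0.09,0,0],[0,0,-0.09,0,0]],
  ],
)

```text
time: 9.2
position: [0.537, 0.0483, 0.3723]
tool_rot: [0.003, 3.138, 0.002]
ft_force: [0.2, 0.6, -2.1]
grip_width: 0.088
grip_force: 25.0
```

Run:
```python
from h import *
for n,f,box in(("top","top0",(360,402,168,204)),("scene","s4",(240,300,170,230)),("scene","scene0",(240,300,170,230))):
    c=cam(n); z=np.load(f"pics/{f}.npz"); im,D=z["im"],z["D"]; P=cloud(c,D)
    k=np.zeros(D.shape,np.uint8); k[box[2]:box[3],box[0]:box[1]]=1
    m=((P[...,2]>.047)&(P[...,2]<.065)&(k>0)).astype(np.uint8)*255
    b=max(blobs(m),key=lambda t:t[1])[0]
    X=ray(c,np.argwhere(b)[:,::-1],.055)[:,:2].astype(np.float32)
    r=cv2.minAreaRect(X*1000); 
    cs=cv2.moments; mu=X.mean(0); w,V=np.linalg.eigh(np.cov((X-mu).T)); v=V[:,1]*np.sign(V[1,1])
    print(n,b.sum(),r,"mean",mu.round(4),"yaw",np.arctan2(-v[0],v[1]).round(3),(np.sqrt(12*w)).round(4))
c,im,D=shot("scene","s5"); P=cloud(c,D)
m=(P[...,1]>0)&(P[...,1]<.1)&(P[...,0]>.47)&(P[...,0]<.62)&(P[...,2]>.05)&(P[...,2]<.24)&(mask(im,(3,60,60),(25,255,255))>0)
b=max(blobs(m.astype(np.uint8)*255),key=lambda t:t[1])[0]; Q=P[b]; print(len(Q),Q.min(0).round(3),Q.max(0).round(3),np.median(Q,0).round(3)); n=np.linalg.svd(Q-Q.mean(0))[2][2]; print(n)
s=ctrl.get_state(); print(s["position"],s["grip_width"],s["ft_force"])
```

```text
top 404 ((581.4751586914062, -181.4104766845703), (80.36078643798828, 57.279266357421875), 82.46045684814453) mean [ 0.5816 -0.1811] yaw -0.105 [0.0571 0.0808]
scene 480 ((587.9156494140625, -179.2368621826172), (89.89952087402344, 62.5213623046875), 81.98165130615234) mean [ 0.5873 -0.1801] yaw -0.172 [0.061  0.0867]
scene 481 ((588.0064697265625, -180.24009704589844), (87.7487564086914, 63.33826446533203), 81.5979232788086) mean [ 0.5873 -0.18  ] yaw -0.142 [0.0609 0.0859]
724 [0.484 0.033 0.098] [0.585 0.054 0.234] [0.553 0.051 0.159]
[-0.02304178 -0.99970617 -0.00752724]
[0.53636621 0.04832874 0.37047931] 0.08877440860935985 [ 0.43347681 -0.07155442 -1.542236  ]
```

inch_along(
  steps=[
    [[-0.01,-0.04,0,0.125,0],[-0.02,-0.08,0,0.125,0],[-0.03,-0.12,0,0.125,0],[-0.04,-0.16,0,0.125,0],[-0.0495,-0.185,0.01,0.125,0],[-0.0495,-0.196,0.02,0.125,0],[-0.0495,-0.196,0.03,0.125,0],[-0.0495,-0.196,0.034,0.125,0],[-0.0495,-0.196,0.034,0.125,0],[-0.0495,-0.196,0.034,0.125,0]],
  ],
)

```text
time: 10.25
position: [0.5859, -0.146, 0.3368]
tool_rot: [0.195, 3.135, 0.002]
ft_force: [0.4, 0.1, -1.7]
grip_width: 0.092
grip_force: 25.0
```

Run:
```python
from h import *
s=ctrl.get_state(); print(s["position"])
c,im,D=shot("scene","s6"); P=cloud(c,D)
X=P[(P[...,1]>-.2)&(P[...,1]<-.1)&(P[...,0]>.5)&(P[...,0]<.68)&(P[...,2]>.07)&(P[...,2]<.19)&(mask(im,(3,60,60),(25,255,255))>0)]
print(len(X),X.min(0).round(3),X.max(0).round(3)); 
from numpy.linalg import svd
q=np.median(X,0); X=X[np.linalg.norm(X-q,axis=1)<.09]; n=svd(X-X.mean(0))[2][2]; print(n.round(3),q.round(3))
cv2.imwrite("pics/s6c.png",cv2.resize(im[100:270,180:400,::-1],None,fx=3.5,fy=3.5,interpolation=2))
```

```text
[ 0.58586549 -0.14602833  0.33681472]
742 [ 0.536 -0.162  0.07 ] [ 0.632 -0.134  0.19 ]
[-0.135 -0.991 -0.003] [ 0.599 -0.145  0.117]
```

View pics/s6c.png

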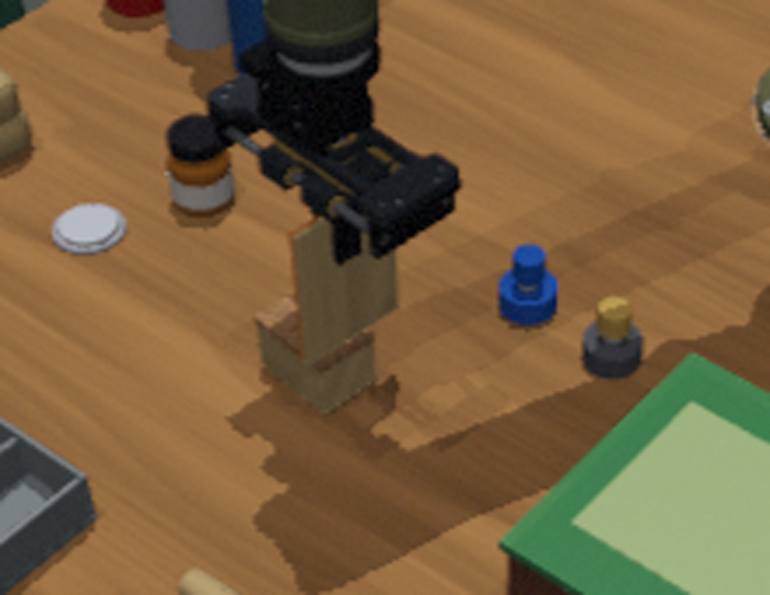

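Edge-on over the cork, the board stands parallel to the block near its slab-side end, at crop (345,290). I lower it to contact.

inch_along(
  steps=[
    [[0,0,0.006,0,0],[0,0,0.008,0,0],[0,0,0.008,0,0],[0,0,0.008,0,0]],
  ],
)

```text
time: 10.7
position: [0.5857, -0.1478, 0.3287]
tool_rot: [-0.199, -3.135, -0.0]
ft_force: [-0.4, 0.2, -1.2]
grip_width: 0.089
grip_force: 25.0
```

inch_along(
  steps=[
    [[0,0,0.002,0,0],[0,0,0.002,0,0]],
  ],
)

```text
time: 10.9
position: [0.5857, -0.1479, 0.3268]
tool_rot: [0.199, 3.135, 0.0]
ft_force: [0.2, 0.1, -0.8]
grip_width: 0.087
grip_force: 25.0
```

inch_along(
  steps=[
    [[0,0,0.002,0,0],[0,0,0.002,0,0]],
  ],
)

```text
time: 11.1
position: [0.5858, -0.1481, 0.3266]
tool_rot: [0.199, 3.134, 0.001]
ft_force: [-2.2, 0.8, 7.4]
grip_width: 0.09
grip_force: 25.0
```

Contact is felt at z = 0.3266. I open the fingers gently and nudge the board so it leans onto the far finger.

inch_along(
  steps=[
    [[0,0,-0.001,0,0.15],[0,-0.006,-0.001,0,0.25],[0,-0.011,-0.001,0,0.35],[0,-0.016,-0.001,0,0.4],[0,-0.022,-0.001,0,0.4],[0,-0.024,-0.001,0,0.4],[0,-0.024,-0.001,0,0.4]],
  ],
  force=10,
)

```text
time: 11.8
position: [0.5824, -0.1724, 0.3257]
tool_rot: [-0.201, -3.135, 0.0]
ft_force: [0.3, -0.1, 0.2]
grip_width: 0.394
grip_force: 0.1
```

Create l.py:
```python
from h import *
import sys
c,im,D=shot("scene",sys.argv[1]); P=cloud(c,D)
m=(P[...,1]>-.32)&(P[...,1]<-.08)&(P[...,0]>.49)&(P[...,0]<.69)&(P[...,2]>.062)&(P[...,2]<.19)
h=cv2.cvtColor(im,cv2.COLOR_RGB2HSV); m&=(h[...,2]>70)&(h[...,1]>40)
B=[b for b in blobs(m.astype(np.uint8)*255,40)]
for b,n,q in B: print(n,q.round(),P[b].min(0).round(3),P[b].max(0).round(3))
b=max(B,key=lambda t:t[1])[0]; b=cv2.erode(b.astype(np.uint8),np.ones((3,3)))>0; X=P[b]; 
for _ in range(3):
    q=X.mean(0); n=np.linalg.svd(X-q)[2][2]; X=X[abs((X-q)@n)<.004]
n*=np.sign(n[2]) ; print(len(X),n.round(3),"tilt from horizontal deg",np.degrees(np.arccos(n[2])).round(1),q.round(3)); 
s=ctrl.get_state(); print(s["time"],s["position"].round(4),s["grip_width"],s["ft_force"].round(1))
```

```bash
python3 l.py s7
```

```text
988 [271. 181.] [ 0.533 -0.203  0.062] [ 0.631 -0.138  0.184]
722 [0.111 0.95  0.292] tilt from horizontal deg 73.0 [ 0.592 -0.164  0.115]
11.85 [ 0.5826 -0.1719  0.3257] 0.3971484184525713 [-0.5 -0.7  0.4]
```

inch_along(
  steps=[
    [[0,0,0,0,0.6],[0,0,0.004,0,0.8],[0,-0.0015,0.009,0,1],[0,-0.0015,0.009,0,1],[0,-0.009,0.014,0,1],[0,-0.016,0.02,0,1],[0,-0.023,0.025,0,1],[0,-0.029,0.029,0,1],[0,-0.035,0.034,0,1],[0,-0.041,0.038,0,1],[0,-0.046,0.042,0,1],[0,-0.046,0.042,0,1]],
  ],
)

```text
time: 13.05
position: [0.5763, -0.2183, 0.2831]
tool_rot: [-0.201, -3.134, 0.001]
ft_force: [-0.6, -0.0, 0.5]
grip_width: 0.996
grip_force: 0.2
```

```bash
python3 l.py s8
```

```text
1089 [263. 181.] [ 0.529 -0.269  0.062] [ 0.629 -0.144  0.188]
699 [0.055 0.52  0.853] tilt from horizontal deg 31.5 [ 0.588 -0.198  0.092]
13.1 [ 0.5766 -0.2177  0.2835] 0.9955280656236585 [-0.3  0.6  0.5]
```

inch_along(
  steps=[
    [[0,-0.005,0.006,0,1],[0,-0.009,0.012,0,1],[0,-0.013,0.017,0,1],[0,-0.016,0.02,0,1],[0,-0.018,0.023,0,1],[0,-0.025,0.023,0,1],[0,-0.03,0.02,0,1],[0,-0.03,0,0,1],[0,-0.02,-0.05,0,1],[0,-0.02,-0.1,0,1],[0,-0.02,-0.1,0,1]],
  ],
)

```text
time: 14.2
position: [0.5758, -0.2388, 0.3922]
tool_rot: [0.198, 3.122, -0.005]
ft_force: [-0.6, -1.1, -0.1]
grip_width: 1.003
grip_force: 0.0
```

Run:
```python
from h import *
s=ctrl.get_state(); print(s["position"],s["ft_force"])
c,im,D=shot("scene","s9"); P=cloud(c,D)
m=(P[...,1]>-.34)&(P[...,1]<-.08)&(P[...,0]>.49)&(P[...,0]<.69)&(P[...,2]>.045)&(P[...,2]<.09)
b=max(blobs(m.astype(np.uint8)*255),key=lambda t:t[1])[0]
X=P[b]; print(np.percentile(X[:,2],[5,50,95]))
X=ray(c,np.argwhere(b)[:,::-1],.063)[:,:2].astype(np.float32)
print(cv2.minAreaRect(X*1000))
cv2.imwrite("pics/s9c.png",cv2.resize(im[100:270,180:400,::-1],None,fx=3.5,fy=3.5,interpolation=2))
```

```text
[ 0.57577504 -0.23881972  0.39223666] [-0.55617514 -1.06540452 -0.149232  ]
[0.05459939 0.06341759 0.06703397]
((576.7322998046875, -202.35244750976562), (152.56967163085938, 98.57745361328125), 82.74276733398438)
```

View pics/s9c.png

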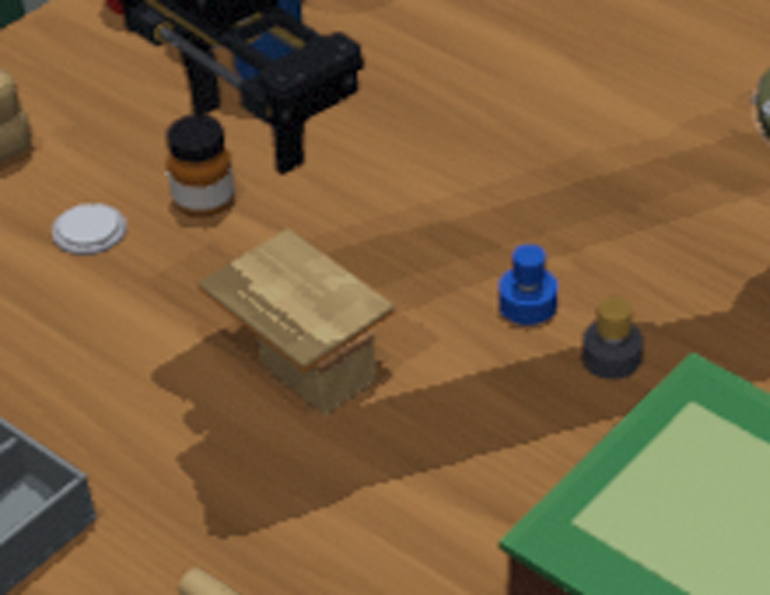

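The board lies bare side up, flat on the block (crop corners (200,287) to (390,308)), shifted toward −y. I swing the gripper around behind its far end and measure.

inch_along(
  steps=[
    [[0.001,-0.062,0,0.15,0.57],[0.001,-0.062,0,0.3,0.57],[0.001,-0.062,0,0.45,0.57],[0.001,-0.062,0,0.6,0.57],[0.001,-0.062,0,0.75,0.57],[0.001,-0.062,0,0.9,0.57],[0.001,-0.062,0,1.05,0.57],[0.001,-0.062,0,1.2,0.57],[0.001,-0.062,0,1.35,0.57],[0.001,-0.062,0,1.5,0.57],[0.001,-0.062,0,1.57,0.57],[0.001,-0.062,0,1.57,0.57]],
  ],
)

```text
time: 15.45
position: [0.5652, -0.2985, 0.3826]
tool_rot: [-2.356, -2.076, 0.002]
ft_force: [-0.6, -0.3, 0.2]
grip_width: 0.57
grip_force: 0.0
```

Create m.py:
```python
from h import *
import sys
s=ctrl.get_state(); print(s["position"].round(4),R.from_rotvec(s["tool_rot"]).as_matrix()[:2,:2].round(3).tolist(),s["ft_force"].round(1))
B=np.array([.5816,-.1811]); yw=-.125; ey=np.array([-np.sin(yw),np.cos(yw)]); ex=np.array([np.cos(yw),np.sin(yw)])
for n in("top","scene"):
    c,im,D=shot(n,n[0]+sys.argv[1]); P=cloud(c,D)
    m=(P[...,1]>-.34)&(P[...,1]<-.05)&(P[...,0]>.47)&(P[...,0]<.69)&(P[...,2]>(.05 if n=="top" else .058))&(P[...,2]<.075)
    b=max(blobs(m.astype(np.uint8)*255),key=lambda t:t[1])[0]
    X=ray(c,np.argwhere(b)[:,::-1],.063)[:,:2].astype(np.float32)
    r=cv2.minAreaRect(X*1000); ctr=np.array(r[0])/1000; print(n,b.sum(),r,"in block",((ctr-B)@ex).round(4),((ctr-B)@ey).round(4),"z",np.median(P[b][:,2]).round(4))
```

```bash
python3 m.py 10
```

```text
[ 0.5652 -0.2985  0.3826] [[0.126, 0.992], [0.992, -0.126]] [-0.6 -0.3  0.2]
top 1145 ((571.096923828125, -207.6656494140625), (136.76043701171875, 95.05525970458984), 82.7965316772461) in block -0.0071 -0.0277 z 0.0623
scene 1150 ((575.474609375, -210.27285766601562), (136.64756774902344, 97.97122955322266), 82.67618560791016) in block -0.0024 -0.0297 z 0.0635
```

inch_along(
  steps=[
    [[0,-0.005,0.05,0,0.57],[0,-0.005,0.1,0,0.57],[0,-0.005,0.14,0,0.57],[0,-0.005,0.15,0,0.57],[0.007,-0.005,0.15,0,0.57],[0.012,-0.005,0.15,0,0.57],[0.016,-0.005,0.15,0,0.57],[0.02,-0.005,0.15,0,0.57],[0.024,-0.005,0.15,0,0.57],[0.028,-0.005,0.15,0,0.57],[0.032,-0.005,0.15,0,0.57],[0.036,-0.005,0.15,0,0.57],[0.036,-0.005,0.15,0,0.57],[0.036,-0.005,0.15,0,0.57]],
  ],
)

```text
time: 16.95
position: [0.565, -0.2616, 0.2335]
tool_rot: [-2.356, -2.077, -0.0]
ft_force: [0.4, 0.5, -0.3]
grip_width: 0.568
grip_force: 0.0
```

```bash
python3 m.py 11
```

```text
[ 0.565  -0.2616  0.2335] [[0.125, 0.992], [0.992, -0.125]] [ 0.4  0.5 -0.3]
top 901 ((573.56201171875, -179.942626953125), (120.83740234375, 94.95646667480469), 82.71715545654297) in block -0.0081 0.0001 z 0.0627
scene 1234 ((575.9327392578125, -199.8124542236328), (166.6060791015625, 98.6843032836914), 82.8788070678711) in block -0.0033 -0.0193 z 0.0637
```

inch_along(
  steps=[
    [[0.003,0,0,0,0.57],[0.006,0,0,0,0.57],[0.0075,0,0,0,0.57],[0.0075,0,0,0,0.57],[0,0,0,0,0.57],[-0.03,0,0,0,0.57],[-0.04,0,-0.05,0,0.57],[-0.04,0,-0.1,0,0.57],[-0.04,0,-0.15,0,0.57],[-0.04,0,-0.15,0,0.57],[-0.04,0,-0.15,0,0.57]],
  ],
)

```text
time: 18.15
position: [0.5599, -0.3028, 0.3853]
tool_rot: [2.355, 2.075, 0.003]
ft_force: [-0.0, 1.0, -1.0]
grip_width: 0.573
grip_force: 0.0
```

```bash
python3 m.py 12
```

```text
[ 0.5599 -0.3028  0.3853] [[0.126, 0.992], [0.992, -0.126]] [-0.  1. -1.]
top 1121 ((574.1194458007812, -177.85874938964844), (130.36627197265625, 95.02477264404297), 82.81307220458984) in block -0.0078 0.0023 z 0.0625
scene 1186 ((578.8231811523438, -177.91497802734375), (135.58009338378906, 98.13925170898438), 82.71831512451172) in block -0.0032 0.0028 z 0.0635
```

inch_along(
  steps=[
    [[0.278,-0.1765,0,0,0.6],[0.278,-0.1765,0,0,0.6],[0.278,-0.1765,0,0,0.6],[0.278,-0.1765,0,0,0.6],[0.278,-0.1765,0,0,0.6],[0.278,-0.1765,0,0,0.6],[0.278,-0.1765,0,0,0.6],[0.278,-0.1765,0,0,0.6],[0.278,-0.1765,0,0,0.6]],
  ],
)

```text
time: 19.15
position: [0.4194, -0.0036, 0.3827]
tool_rot: [-2.355, -2.079, 0.003]
ft_force: [-0.2, -0.2, -0.1]
grip_width: 0.596
grip_force: 0.0
```

Run:
```python
from h import *
s=ctrl.get_state(); print(s["position"],s["joint_positions"].round(2))
c,im,D=shot("scene","s13"); P=cloud(c,D)
m=(abs(P[...,0]-.42)<.05)&(abs(P[...,1])<.04)&(P[...,2]>.035)&(P[...,2]<.065)
for b,n,q in blobs(m.astype(np.uint8)*255,20): print(n,q,((P[b].min(0)+P[b].max(0))/2).round(4),P[b].min(0).round(3),P[b].max(0).round(3))
```

```text
[ 0.41935457 -0.00356606  0.38266351] [-0.79 -0.24  0.64  2.03  0.15  1.31 -0.32]
104 [354.59615385 190.30769231] [ 0.4246 -0.0057  0.05  ] [ 0.408 -0.021  0.037] [0.441 0.009 0.063]
```

inch_along(
  steps=[
    [[-0.001,0.003,0.05,0,0.6],[-0.001,0.003,0.1,0,0.6],[-0.001,0.003,0.14,0,0.6],[-0.001,0.003,0.165,0,0.6],[-0.001,0.003,0.172,0,0.6],[-0.001,0.003,0.172,0,0.6],[-0.001,0.003,0.172,0,0.6]],
  ],
)

```text
time: 19.9
position: [0.4236, -0.0058, 0.2128]
tool_rot: [2.357, 2.075, 0.002]
ft_force: [1.4, -0.1, -0.0]
grip_width: 0.599
grip_force: 0.0
```

inch_along(
  steps=[
    [[0,0,0,0,0.45],[0,0,0,0,0],[0,0,0,0,0],[0,0,0,0,0],[0,0,0,0,0]],
  ],
  force=35,
)

```text
time: 20.4
position: [0.4225, -0.0051, 0.2121]
tool_rot: [-2.356, -2.077, 0.0]
ft_force: [-2.9, 0.7, 6.0]
grip_width: 0.313
grip_force: 35.0
```

inch_along(
  steps=[
    [[0,0,-0.04,0,0],[0,0,-0.09,0,0],[0,0,-0.12,0,0],[-0.03,0.035,-0.12,0,0],[-0.06,0.07,-0.12,0,0],[-0.09,0.105,-0.12,0,0],[-0.12,0.14,-0.12,0,0],[-0.14,0.16,-0.12,0,0],[-0.152,0.174,-0.12,0,0],[-0.152,0.174,-0.1,0,0],[-0.152,0.174,-0.08,0,0],[-0.152,0.174,-0.07,0,0],[-0.152,0.174,-0.07,0,0],[-0.152,0.174,-0.07,0,0]],
  ],
)

```text
time: 21.8
position: [0.5763, -0.1777, 0.2818]
tool_rot: [2.356, 2.078, -0.0]
ft_force: [0.1, -0.3, -5.2]
grip_width: 0.31
grip_force: 35.0
```

Run:
```python
from h import *
c,im,D=shot("scene","s14"); cv2.imwrite("pics/s14c.png",cv2.resize(im[100:270,180:400,::-1],None,fx=3.5,fy=3.5,interpolation=2))
```

```text
(no output)
```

View pics/s14c.png

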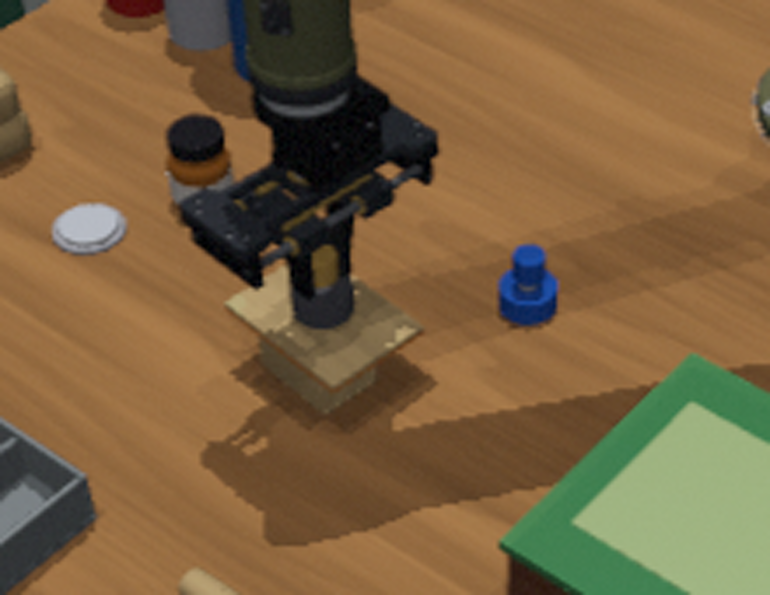

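The weight hangs upright just over the middle of the board, at crop (323,300). I lower it to contact.

inch_along(
  steps=[
    [[0,0,0.003,0,0],[0,0,0.005,0,0],[0,0,0.005,0,0],[0,0,0.005,0,0]],
  ],
)

```text
time: 22.25
position: [0.5762, -0.1778, 0.2769]
tool_rot: [2.357, 2.077, 0.001]
ft_force: [0.4, 0.2, -4.7]
grip_width: 0.312
grip_force: 35.0
```

inch_along(
  steps=[
    [[0,0,0.002,0,0],[0,0,0.002,0,0],[0,0,0.002,0,0]],
  ],
)

```text
time: 22.55
position: [0.5764, -0.178, 0.2752]
tool_rot: [2.356, 2.077, 0.001]
ft_force: [0.2, 1.1, -1.2]
grip_width: 0.31
grip_force: 35.0
```

Weight transfer has begun (−5 → −1.2 N). I press a touch more, release, and retreat.

inch_along(
  steps=[
    [[0,0,0.001,0,0],[0,0,0.001,0,0]],
  ],
)

```text
time: 22.75
position: [0.5764, -0.1781, 0.2751]
tool_rot: [-2.357, -2.077, -0.002]
ft_force: [-3.3, 2.4, 5.0]
grip_width: 0.309
grip_force: 35.0
```

inch_along(
  steps=[
    [[0,0,0,0,0.4],[0,0,0,0,0.5],[0,0,0,0,0.6],[0,0,0,0,0.6],[0,0,-0.02,0,0.6],[0,0,-0.05,0,0.6],[0,0,-0.09,0,0.6],[0,0,-0.12,0,0.6],[-0.04,-0.05,-0.15,0,0.6],[-0.09,-0.09,-0.15,0,0.6],[-0.09,-0.13,-0.15,0,0.6],[-0.09,-0.13,-0.15,0,0.6],[-0.09,-0.13,-0.15,0,0.6]],
  ],
  force=10,
)

```text
time: 24.05
position: [0.4333, -0.2531, 0.424]
tool_rot: [-2.36, -2.072, -0.008]
ft_force: [1.1, 0.3, 0.7]
grip_width: 0.597
grip_force: 0.0
```

```bash
python3 m.py 15
```

Run:
```python
from h import *
for n in("top","scene"):
    c=cam(n); z=np.load(f"pics/{n[0]}15.npz"); P=cloud(c,z["D"])
    m=(abs(P[...,0]-.576)<.05)&(abs(P[...,1]+.178)<.05)&(P[...,2]>.105)&(P[...,2]<.13)
    v=np.argwhere(m).mean(0)[::-1]; print(n,m.sum(),ray(c,v,.117).round(4),P[m][:,2].max())
```

```text
[ 0.4333 -0.2531  0.424 ] [[0.129, 0.992], [0.992, -0.129]] [1.1 0.3 0.7]
top 931 ((574.1194458007812, -177.85874938964844), (130.36627197265625, 95.02477264404297), 82.81307220458984) in block -0.0078 0.0023 z 0.0624
scene 893 ((578.7642211914062, -177.85037231445312), (135.53414916992188, 97.90966033935547), 82.96195220947266) in block -0.0032 0.0029 z 0.0637
top 65 [[ 0.5742 -0.177   0.117 ]] 0.12890962284811303
scene 100 [[ 0.5805 -0.1766  0.117 ]] 0.12699433416645534
```

The board is flat and unmoved (centre about 6 mm from the block's), and the weight's knob is about 2 mm from its centre at a height of about 0.12 m. I hand in.

```bash
python3 -c "
from bench import ctrl
print(ctrl.close_job())"
```

```text
the job is handed in; nothing more can be done
None
```

The job is handed in at about 24 s: by my last camera check the board lies orange face down on the block, about 6 mm off its centre and parallel to it, with the brass-knobbed weight upright about 2 mm from the board's centre; close_job returned no verdict, and one push tipped the board early so it leaned on the slab's edge (centre about 60 mm up, above the 35 mm limit).

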